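Fill the bolt jar through the gated funnel

TASK

Tip all four bolts out of the hand scoop into the funnel on the stand and set the scoop back on the worktop, standing level on its flat bottom clear of the stand. Then twist the spring knob clockwise fully to its stop so that the bolts drop into the jar below, and let it spring back shut. The jar must stay standing under the funnel; leave the screwdriver, the front light and the stem cap where they are.

Things in the scene. Friction and masses are not known exactly. Their poses are not given: they have to be found in the camera images.
- stand: Fixed steel stand carrying an aluminium funnel. Origin on the worktop, exactly under the funnel's axis; z up. Base plate 137 x 195 x 6 mm (x -42 to 95, y -60 to 135 mm). Support post at x = 64 mm, below 106 mm high; knob spindle on the +y side.
- funnel_rim (a point): Centre of the funnel's open top, 165 mm above the worktop. Polished, slippery funnel: rim 134 mm outside and 126 mm inside diameter, cone narrowing to a neck of 59 mm bore between 105 and 95 mm height. Axes as the stand's.
- outlet (a point): Centre of the lower end of the funnel's neck, 95 mm above the worktop; axes as the stand's. A steel shutter disc (76 mm diameter, top at 92 mm) closes it while the knob is at 0.
- knob (a joint): Angle of the spring knob and the shutter on its spindle, rad. 0 = sprung back, shutter closed; it grows clockwise seen from above to the stop at 0.8 (shutter fully clear of the outlet, swung towards the stand's -x). The spring needs about 0.25 N m at the stop and returns it when released.
- knob_grip (a point): Point on the knob's vertical axis at grip height, 192 mm above the worktop, at y = 110 mm in the stand's frame. The point turns with the knob. The grip is an upright black bar, 16 mm thick along the point's x, 60 mm long along its y, from 172 to 208 mm height; at angle 0 it points at the funnel.
- jar: Open glass jar standing on the stand's base plate under the outlet, 74 mm diameter, 76 mm tall, 68 mm bore, floor 5 mm. Origin: centre of its underside.
- scoop: Aluminium hand scoop, a tray 90 mm long (x), 64 mm wide (y), side and back walls 34 mm high, walls and floor 3 mm, open at its +x end. Origin: centre of the underside of the tray; x towards the open mouth, z up.
- scoop_grip (a point): Grip point on the scoop's black handle, 83 mm back (-x) and 77 mm up from the scoop's origin; axes as the scoop's. The handle is a bar 20 mm wide (scoop's y) and 24 mm deep that rises from the tray's back wall leaning backwards (to -x) 25 degrees from the scoop's z; its axis passes through this point and it ends 30 mm farther up.
- scoop_mouth (a point): Middle of the floor's front edge at the scoop's open mouth, 45 mm ahead of its origin and 3 mm above its underside; axes as the scoop's.
- bolt0: One of four like steel bolts lying in the scoop: 28 mm long, hexagonal head 21 mm across corners and 12 mm long, shank 14 mm diameter, 40 g. Origin: middle of its length on its axis; x from the head towards the shank's end.
- bolt1: One of four like steel bolts lying in the scoop: 28 mm long, hexagonal head 21 mm across corners and 12 mm long, shank 14 mm diameter, 40 g. Origin: middle of its length on its axis; x from the head towards the shank's end.
- bolt2: One of four like steel bolts lying in the scoop: 28 mm long, hexagonal head 21 mm across corners and 12 mm long, shank 14 mm diameter, 40 g. Origin: middle of its length on its axis; x from the head towards the shank's end.
- bolt3: One of four like steel bolts lying in the scoop: 28 mm long, hexagonal head 21 mm across corners and 12 mm long, shank 14 mm diameter, 40 g. Origin: middle of its length on its axis; x from the head towards the shank's end.
- screwdriver: Red-handled screwdriver, 190 mm long, lying on the worktop. Bystander. Origin on its underside.
- light: Black plastic bicycle front light, 34 x 78 x 34 mm. Bystander. Origin: centre of its underside.
- stem_cap: Aluminium stem cap, a disc 40 mm in diameter, 13 mm high. Bystander. Origin: centre of its underside.
Things that resemble listed ones, but are neither listed nor needed, are in the scene too. Of the things that look like the scoop, take the one that is farthest from the robot's base at the start.

How it is judged:
By the outcome, as a careful person would: the job done as asked, in the order asked, and still so for the second after the job is handed in, with the robot touching nothing.
It also fails if it takes over 72 s, if anything falls off the work surface, if the arm or the gripper's body presses on something with over 40 N, if the wrist force passes 120 N, or if a joint passes its speed limit or range.

ROBOT

A 6-joint arm with a two-finger parallel gripper is mounted at the origin on the work surface. World frame = base frame: x ahead of the robot, y to its left, z up, the work surface at z = 0. Lengths are in m, angles in degrees, forces in N, time in s.
With the tool pointing down it reaches from about 0.4 to 0.825 m from the base axis. Payload 7 kg.
Tool frame: the origin (TCP) lies between the finger pads; the fingertips stand 17 mm ahead of it and the grasp point (between the pads) lies 2 mm behind it; x points along the fingers, y is the direction in which the jaws open and shut, and the axes are right-handed (so a half turn about x gives the same grasp; the last joint's range is limited). The gripper opens to 88 mm and grips with 3 to 60 N. Pads are 19 mm wide; open, the fingers measure 130 mm over their backs; the gripper's body (78 mm by 193 mm) begins 47 mm behind the grasp point.
Start: joints at [84.689, 20.546, 0.682, 0, -70.136, -16.507], TCP at [0.251, 0.627, 0.244] pointing down, gripper open.
Joint ranges: [-176.03, 176.03], [-82.01, 121.73], [-58.28, 71.71], [-173.87, 95.51], [-174.79, -0.11], [-173.66, 173.66]. Speed limits (degrees/s): [136.94, 136.94, 172.46, 180, 180, 180].

INTERFACE

Orientations are given as [roll, pitch, yaw] about the fixed x, y, z axes, in that order (R = Rz(yaw) Ry(pitch) Rx(roll)).
In Python, from plant import r gives the robot as it stands.
- The arm moves only by the shell command python3 -m jog 'ROWS' [FORCE]. ROWS is a JSON object of lists of equal length, an entry for each row: "fingers": the opening, from 0 (shut) to 1 (fully open); "dp": the shift along the tool's x, y, z in mm, a list of three; "twist": the turn about the tool's x in degrees. In form: {"fingers": [fingers, ...], "dp": [[dx, dy, dz], ...], "twist": [twist, ...]}. A call has exactly 5 rows; each row is the pose to reach, as a shift and turn from the pose measured when the call began, along the tool's axes at that moment; what a row does not reach only later rows make up. A row lasts 1/10 s, in which the tool goes at most 50 mm and 8.59 degrees, less where a joint would pass 70% of its speed; a pose out of reach is approached as far as the arm can. A call with a gripper value outside its range is refused whole. The fingers move at their own pace and stop on an object; FORCE is the grip in N (left out, the last holds). Time passes only in rows, so rows that repeat a pose let the fingers close, or fill a call up. It gives the time, the measured TCP pose, the force and the opening at its end, in the units of the state.
- r.get_state(): the state, without advancing time (a new reading comes with each control period).
- r.capture(name): name is "scene" or "top" or "wrist"; returns a dict with "frame" (420x560x3 uint8, red, green, blue), "intrinsics" (3x3 intrinsics, pixels), "D" ([k1, k2, p1, p2, k3] as OpenCV has them; the pictures are not rectified), "pose" (4x4, takes a point from camera to world coordinates). Camera axes: x right, y down, z forward; pixel columns grow to the right and rows downward; lengths in m; the calibration is good to about 2 mm. A picture is of the moment at which its call begins. There is no depth.
- r.close_job(): hands the job in, once; it reports no verdict.
The state is a dict: "time_s": time; "joints": joint angles; "qd": joint speeds; "joint_torque": joint torques, N m; "tcp_pos": TCP position; "eef_rot": TCP orientation; "contact_force": force on the tool from outside, world axes, zero at the start; "moment": the same for the moment, N m; "gripper_width": finger opening in m.
Only numpy, scipy, OpenCV 4.12 (cv2) and the standard library are available. Lean on these libraries where they do the work, as an engineer would, in place of code of your own. Each camera call takes 0.05 s, during which the arm holds its last target. There are 200 camera calls.

## Working session

There is one attempt and no reset: what is moved stays moved. The work goes in short steps, Python scripts to look and compute and a shell command to move; the robot and the scene stay as the last step left them, time stands still between calls to the robot, and variables do not carry over. Pictures are saved under pics/ and viewed, on a budget of 10 in all, crops included, one or two more only if the job needs it, and the job is handed in when it is done.

```bash
ls; mkdir -p pics; cat > h.py <<'E'
import numpy as np, cv2, pickle
from scipy.spatial.transform import Rotation as R
from plant import r
def cap(n,tag):
    c=r.capture(n); cv2.imwrite(f'pics/{tag}.png',c['frame'][:,:,::-1]); pickle.dump(c,open(f'pics/{tag}.pkl','wb')); return c
def load(tag): return pickle.load(open(f'pics/{tag}.pkl','rb'))
def ray(c,uv):
    p=cv2.undistortPoints(np.array([[uv]],float),np.array(c['intrinsics']),np.array(c['D']))[0,0]
    T=np.array(c['pose']); return T[:3,3],T[:3,:3]@np.array([p[0],p[1],1])
def onz(c,uv,z):
    o,d=ray(c,uv); return o+d*(z-o[2])/d[2]
def proj(c,P):
    T=np.linalg.inv(np.array(c['pose'])); P=np.atleast_2d(np.array(P,float))
    return cv2.projectPoints((P@T[:3,:3].T+T[:3,3]),np.zeros(3),np.zeros(3),np.array(c['intrinsics']),np.array(c['D']))[0][:,0]
def tool():
    s=r.get_state(); return s,np.array(s['tcp_pos']),R.from_euler('xyz',s['eef_rot'],degrees=True).as_matrix()
E
python3 - <<'E'
from h import *
s=r.get_state(); print(s)
for n in('scene','top','wrist'):
    c=cap(n,n+'0'); print(n,np.round(c['pose'],3).tolist(),np.round(c['intrinsics'],1).tolist())
E
```

```text
pics
{'time_s': 0.0, 'joints': array([ 8.46896086e+01,  2.05919003e+01,  6.33957168e-01, -2.19716241e-02,
       -7.01364382e+01, -1.65059878e+01]), 'qd': array([-0.04339703, -0.09735113, -0.01469912, -0.05832845, -0.02069366,
       -0.13592833]), 'joint_torque': array([ 5.12811657e-04, -5.82718241e+01,  2.93053436e+01,  6.99672773e+00,
        6.93808499e-03, -1.57439986e-04]), 'tcp_pos': array([0.25070239, 0.62621121, 0.24261299]), 'eef_rot': array([  94.16349621,   89.90338425, -107.66036549]), 'contact_force': array([ 0.16204901, -0.20696669,  0.5492474 ]), 'moment': array([ 0.0003276 , -0.00198451, -0.04031491]), 'gripper_width': 0.08754336205122518}
scene [[-0.741, 0.387, -0.549, 1.113], [0.672, 0.401, -0.623, 0.599], [-0.02, -0.83, -0.557, 0.722], [0.0, 0.0, 0.0, 1.0]] [[527.4, 0.0, 279.0], [0.0, 527.4, 215.7], [0.0, 0.0, 1.0]]
top [[0.009, -0.993, 0.114, 0.474], [-1.0, -0.012, -0.028, -0.02], [0.029, -0.114, -0.993, 0.866], [0.0, 0.0, 0.0, 1.0]] [[400.3, 0.0, 280.8], [0.0, 400.3, 209.0], [0.0, 0.0, 1.0]]
wrist [[-0.373, -0.883, -0.287, 0.329], [-0.928, 0.355, 0.114, 0.594], [0.001, 0.309, -0.951, 0.384], [0.0, 0.0, 0.0, 1.0]] [[298.0, 0.0, 280.4], [0.0, 298.0, 209.7], [0.0, 0.0, 1.0]]
```

View pics/top0.png

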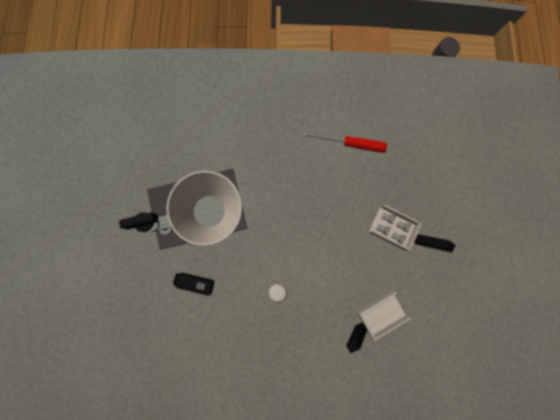

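View pics/scene0.png

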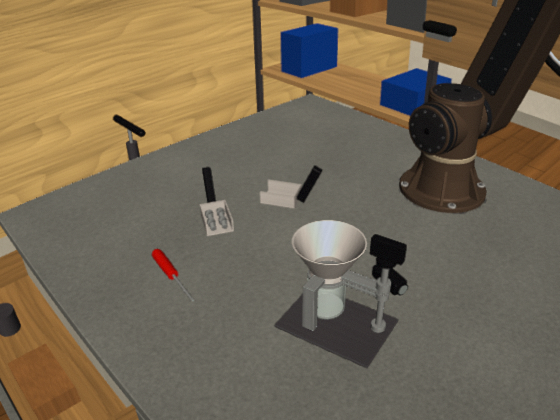

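The top view shows the scoop with bolts at about (396,228), its handle pointing right to (452,245). The decoy scoop is at (384,315), nearer the base. The funnel is at (204,208), the knob at (140,220), and the plate corners at about (149,188), (235,170), (246,228) and (162,248). Next I'll measure these.

```bash
python3 - <<'E'
from h import *
c=load('top0'); im=c['frame']; hsv=cv2.cvtColor(im,cv2.COLOR_RGB2HSV); g=im.max(2).astype(int)
cv2.imwrite('pics/crop1.png',np.hstack([cv2.resize(im[195:260,355:465,::-1],None,fx=3.6,fy=3.6,interpolation=3),cv2.resize(im[160:255,112:252,::-1],None,fx=2.463,fy=2.463,interpolation=3)[:234]]))
# handle: dark blob near scoop
m=((g<45)).astype(np.uint8); m2=np.zeros_like(m); m2[225:260,412:465]=m[225:260,412:465]
r_=cv2.minAreaRect(cv2.findNonZero(m2)); print('handle',r_, cv2.boxPoints(r_).tolist())
br=(g>115).astype(np.uint8); m3=np.zeros_like(m); m3[200:255,365:425]=br[200:255,365:425]
m3=cv2.morphologyEx(m3,cv2.MORPH_CLOSE,np.ones((9,9)))
b=cv2.boxPoints(cv2.minAreaRect(cv2.findNonZero(m3))); print('tray px',b.round(1).tolist())
print('tray z34',[onz(c,p,.034)[:2].round(3).tolist() for p in b]); print('tray z0',[onz(c,p,.0)[:2].round(3).tolist() for p in b])
m4=np.zeros_like(m); m4[160:255,160:250]=br[160:255,160:250]
k=max(cv2.findContours(m4,0,1)[0],key=cv2.contourArea); e=cv2.fitEllipse(k); print('rim',e,onz(c,e[0],.165))
for p in [(149,188),(235,170),(246,228),(162,248)]: print('plate',onz(c,p,.006)[:2].round(3))
m5=np.zeros_like(m); m5[205:240,115:160]=m[205:240,115:160]
q=cv2.minAreaRect(cv2.findNonZero(m5)); print('knob',q)
for p in [(121,223),(157,216)]: print(onz(c,p,.208)[:2].round(3))
print('base r',[np.linalg.norm(onz(c,p,.02)[:2]).round(3) for p in ((396,228),(384,315))])
E
```

```text
handle ((434.67645263671875, 242.7058868408203), (39.15595245361328, 10.195732116699219), 12.52880573272705) [[414.45880126953125, 243.435302734375], [416.67059326171875, 233.48236083984375], [454.89410400390625, 241.97647094726562], [452.68231201171875, 251.92941284179688]]
tray px [[365.0, 200.0], [424.0, 200.0], [424.0, 252.0], [365.0, 252.0]]
tray z34 [[0.591, -0.222], [0.593, -0.352], [0.481, -0.349], [0.481, -0.221]]
tray z0 [[0.596, -0.23], [0.598, -0.366], [0.481, -0.362], [0.481, -0.229]]
rim ((204.6779327392578, 206.17572021484375), (76.06305694580078, 84.84297180175781), 53.807376861572266) [0.55788256 0.09440986 0.165     ]
plate [0.615 0.244]
plate [0.657 0.057]
plate [0.531 0.03 ]
plate [0.485 0.21 ]
knob ((138.5, 221.5), (17.0, 37.0), 90.0)
[0.523 0.227]
[0.535 0.166]
base r [np.float64(0.608), np.float64(0.437)]
```

View pics/crop1.png

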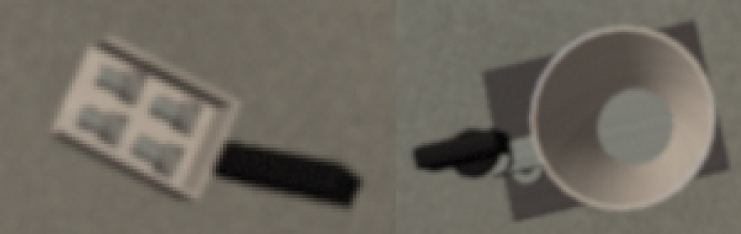

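```bash
cat >> h.py <<'E'
def fit2(L,W):
    L=np.array(L,float);W=np.array(W,float); a=L-L.mean(0);b=W-W.mean(0)
    th=np.arctan2((a[:,0]*b[:,1]-a[:,1]*b[:,0]).sum(),(a*b).sum()); C,S=np.cos(th),np.sin(th); M=np.array([[C,-S],[S,C]])
    t=W.mean(0)-M@L.mean(0); return th,t,M,np.linalg.norm(L@M.T+t-W,axis=1)
E
python3 - <<'E'
from h import *
c=load('top0')
W=[onz(c,p,.006)[:2] for p in [(147.7,189.2),(233.4,168.9),(246.8,228.2),(159.9,249.3)]]
th,t,M,e=fit2([(.095,.135),(.095,-.06),(-.042,-.06),(-.042,.135)],W); print('stand yaw',np.degrees(th),t,e.round(4),'knob',M@[0,.11]+t)
print('rim',onz(c,(204.2,207.7),.165))
W=[onz(c,p,.034)[:2] for p in [(369.4,231.1),(382.8,206.7),(421.1,222.8),(407.8,250)]]
th,t,M,e=fit2([(.045,.032),(.045,-.032),(-.045,-.032),(-.045,.032)],W)
print('scoop yaw',np.degrees(th),t,e.round(4),'grip',M@[-.083,0]+t, 'hend',M@[-.0957,0]+t, onz(c,(454,246),.104))
g=M@[-.083,0]+t
s,p,Rm=tool(); print(p,Rm.round(3).tolist())
# jaw dir = scoop y; twist
for nm,y in(('scoop',M@[0,1]),):
    a=Rm[:2,1]; ang=-np.degrees(np.arctan2(a[0]*y[1]-a[1]*y[0],a@y)); print('twist',(ang+90)%180-90)
print('dp', Rm.T@(np.r_[g,.075]-p)*1e3)
E
```

```text
stand yaw 14.13379575664313 [0.55482879 0.09470898] [0.0022 0.0019 0.0027 0.0017] knob [0.52796822 0.20137908]
rim [0.55516774 0.09517248 0.165     ]
scoop yaw 64.54527390915098 [ 0.53267118 -0.28699853] [0.0027 0.0039 0.0028 0.0012] grip [ 0.49699797 -0.36194132] hend [ 0.49153954 -0.37340847] [ 0.49223389 -0.38323637  0.104     ]
[0.25075708 0.62633194 0.24284757] [[-0.0, -0.372, -0.928], [-0.001, -0.928, 0.372], [-1.0, 0.001, -0.0]]
twist -86.36463671648204
dp [ 168.94810323  825.74163175 -595.90160345]
```

```bash
F='"fingers":[1,1,1,1,1]'
python3 -m jog '{"fingers":[1,1,1,1,1],"dp":[[0,32,-38],[0,64,-76],[0,96,-114],[0,128,-152],[0,160,-190]],"twist":[0,0,0,0,0]}'
python3 -m jog '{"fingers":[1,1,1,1,1],"dp":[[0,32,-38],[0,64,-76],[0,96,-114],[0,128,-152],[0,160,-190]],"twist":[0,0,0,0,0]}'
python3 -m jog '{"fingers":[1,1,1,1,1],"dp":[[0,37,-18],[0,74,-36],[0,110,-54],[0,147,-72],[0,183,-90]],"twist":[0,0,0,0,0]}'
python3 -m jog '{"fingers":[1,1,1,1,1],"dp":[[0,37,-18],[0,74,-36],[0,110,-54],[0,147,-72],[0,183,-90]],"twist":[0,0,0,0,0]}'
python3 -m jog '{"fingers":[1,1,1,1,1],"dp":[[0,0,0],[0,0,0],[0,0,0],[0,0,0],[0,0,0]],"twist":[8.5,17,25.5,34,42.5]}'
python3 -m jog '{"fingers":[1,1,1,1,1],"dp":[[0,0,0],[0,0,0],[0,0,0],[0,0,0],[0,0,0]],"twist":[8.5,17,25.5,34,42.5]}'
python3 -m jog '{"fingers":[1,1,1,1,1],"dp":[[0,0,0],[0,0,0],[0,0,0],[0,0,0],[0,0,0]],"twist":[8.5,8.5,8.5,8.5,8.5]}'
python3 - <<'E'
from h import *
c=cap('wrist','w1'); s,p,Rm=tool(); print(p,Rm.round(3).tolist(),s['joints'].round(1))
print('proj grip',proj(c,[[.497,-.362,.077]]), 'mouth',proj(c,[[.533+.045*.43,-.287+.045*.903,.003]]))
E
```

```text
time_s: 0.65
tcp_pos: [0.3681, 0.4052, 0.2429]
eef_rot: [93.1, 89.9, -108.7]
contact_force: [1.1, -0.1, 1.1]
gripper_width: 0.0873
time_s: 1.15
tcp_pos: [0.4854, 0.1845, 0.2434]
eef_rot: [102.5, 89.9, -99.3]
contact_force: [1.5, 0.6, 0.2]
gripper_width: 0.0879
time_s: 1.65
tcp_pos: [0.5007, -0.0206, 0.2436]
eef_rot: [108.2, 89.9, -93.6]
contact_force: [1.1, 1.0, 0.4]
gripper_width: 0.0879
time_s: 2.15
tcp_pos: [0.5161, -0.2257, 0.2438]
eef_rot: [105.2, 90.0, -96.6]
contact_force: [1.3, 1.0, 0.8]
gripper_width: 0.0878
time_s: 2.65
tcp_pos: [0.5159, -0.2257, 0.2435]
eef_rot: [110.8, 90.0, -133.8]
contact_force: [0.3, -0.4, 0.5]
gripper_width: 0.0874
time_s: 3.15
tcp_pos: [0.5157, -0.2256, 0.2432]
eef_rot: [127.7, 89.9, -159.8]
contact_force: [-0.6, 0.1, 0.4]
gripper_width: 0.0876
time_s: 3.65
tcp_pos: [0.5157, -0.2256, 0.2432]
eef_rot: [136.7, 89.9, -159.2]
contact_force: [-0.6, 0.2, 0.3]
gripper_width: 0.0876
[ 0.51569446 -0.2256273   0.24320091] [[-0.001, -0.899, 0.437], [-0.0, 0.437, 0.899], [-1.0, 0.001, -0.001]] [ -3.7  10.1 -13.7   0.  -66.3 -22.2]
proj grip [[236.31973926  64.339622  ]] mouth [[248.87212388 179.83497287]]
```

View pics/w1.png

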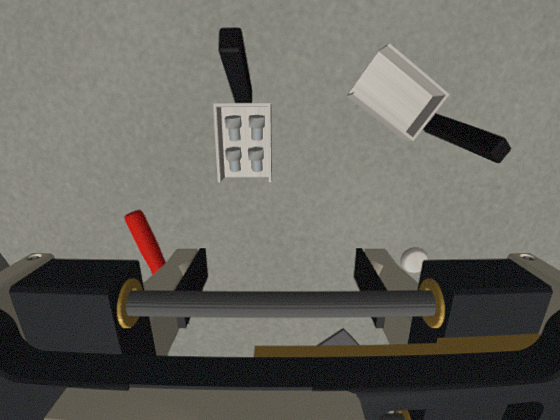

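The wrist view shows the target scoop upright with four bolts. Its mouth edge is at about row 179 (columns 219–271) and the handle's top face at about (231,39). The grip is predicted at (236,64), which lies on the handle.

```bash
python3 - <<'E'
from h import *
c=load('w1'); g=c['frame'].max(2)
m=np.zeros(g.shape,np.uint8); m[22:100,210:255]=(g[22:100,210:255]<60)
for v in (30,40,50,60,70,80,90,98):
    x=np.nonzero(m[v])[0]; print(v,x.min(),x.max())
E1=onz(c,(231.5,39),.104); ml,mr=onz(c,(219,180),.001),onz(c,(271,180),.001)
bl,br=onz(c,(214,104),.034),onz(c,(271,104),.034)
print('end',E1,'mouth',ml,mr,np.linalg.norm(ml-mr),'back',bl,br,np.linalg.norm(bl-br))
mm=(ml+mr)/2; bb=(bl+br)/2; d=(mm-bb)[:2]; print('len',np.linalg.norm(d),'yaw',np.degrees(np.arctan2(d[1],d[0])))
u=d/np.linalg.norm(d); G1=mm[:2]-u*.128; G2=E1[:2]+u*.0127; print(G1,G2)
s,p,Rm=tool(); 
for G in(G1,G2): print('dp',(Rm.T@(np.r_[G,.075]-p)*1e3).round(1))
E
```

```text
30 220 240
40 219 242
50 219 244
60 222 246
70 225 247
80 228 249
90 232 251
98 234 251
end [ 0.48966241 -0.37650502  0.104     ] mouth [ 0.58817836 -0.26314942  0.001     ] [ 0.52673168 -0.23315009  0.001     ] 0.06837875232390651 back [ 0.54134995 -0.34499818  0.034     ] [ 0.48406843 -0.31676122  0.034     ] 0.06386311839690746
len 0.09405547959432921 yaw 61.59254498000686
[ 0.49656047 -0.36073685] [ 0.4957043  -0.36533427]
dp [ 168.3  -42.  -129.7]
dp [ 168.3  -43.2 -134.2]
```

```bash
python3 -m jog '{"fingers":[1,1,1,1,1],"dp":[[0,-20,-45],[0,-42,-90],[10,-42,-132],[30,-42,-132],[60,-42,-132]],"twist":[0,0,0,0,0]}'
python3 -m jog '{"fingers":[1,1,1,1,1],"dp":[[40,0,0],[70,0,0],[90,0,0],[108,0,0],[108,0,0]],"twist":[0,0,0,0,0]}'
python3 -m jog '{"fingers":[1,1,0.5,0.2,0.2],"dp":[[0,0,0],[0,0,0],[0,0,0],[0,0,0],[0,0,0]],"twist":[0,0,0,0,0]}' 60
python3 -m jog '{"fingers":[0,0,0,0,0],"dp":[[0,0,0],[0,0,0],[0,0,0],[0,0,0],[0,0,0]],"twist":[0,0,0,0,0]}' 60
python3 - <<'E'
from h import *
s,p,Rm=tool(); print(p,s['moment'],s['joints'].round(1))
E
```

```text
time_s: 4.2
tcp_pos: [0.4959, -0.3647, 0.1839]
eef_rot: [-114.0, 89.9, -49.9]
contact_force: [0.4, 0.1, -0.5]
gripper_width: 0.0873
time_s: 4.7
tcp_pos: [0.4944, -0.3642, 0.0732]
eef_rot: [112.8, 89.8, 176.9]
contact_force: [0.1, 0.6, 1.0]
gripper_width: 0.0875
time_s: 5.2
tcp_pos: [0.4947, -0.3643, 0.0739]
eef_rot: [123.0, 89.9, -173.0]
contact_force: [-0.1, -0.5, -0.1]
gripper_width: 0.0692
time_s: 5.7
tcp_pos: [0.4947, -0.3643, 0.0738]
eef_rot: [121.5, 89.9, -174.4]
contact_force: [0.2, 0.6, -0.6]
gripper_width: 0.0296
[ 0.49469017 -0.36429909  0.07380689] [ 0.06263078 -0.1031381  -0.0148602 ] [-18.1  23.9 -18.8   0.1 -47.4  -7.8]
```

```bash
python3 -m jog '{"fingers":[0,0,0,0,0],"dp":[[0,0,0],[0,0,0],[0,0,0],[0,0,0],[0,0,0]],"twist":[0,0,0,0,0]}' 60
python3 -m jog '{"fingers":[0,0,0,0,0],"dp":[[-2,0,0],[-4,0,0],[-6,0,0],[-8,0,0],[-8,0,0]],"twist":[0,0,0,0,0]}' 60
python3 - <<'E'
from h import *
s,p,Rm=tool(); print(p,Rm.T@s['moment'],s['gripper_width'])
c=cap('scene','s1'); im=c['frame'][140:280,150:340,::-1]; cv2.imwrite('pics/s1c.png',cv2.resize(im,None,fx=4,fy=4,interpolation=2))
E
```

```text
time_s: 6.2
tcp_pos: [0.4948, -0.3644, 0.0738]
eef_rot: [126.6, 89.9, -169.3]
contact_force: [0.9, -0.8, -1.5]
gripper_width: 0.0199
time_s: 6.7
tcp_pos: [0.4949, -0.3644, 0.0821]
eef_rot: [132.6, 89.9, -163.3]
contact_force: [-0.2, 0.0, -3.3]
gripper_width: 0.0197
[ 0.49490919 -0.36439036  0.08211971] [ 0.02174544  0.11722128 -0.03499733] 0.019675501092551315
```

View pics/s1c.png

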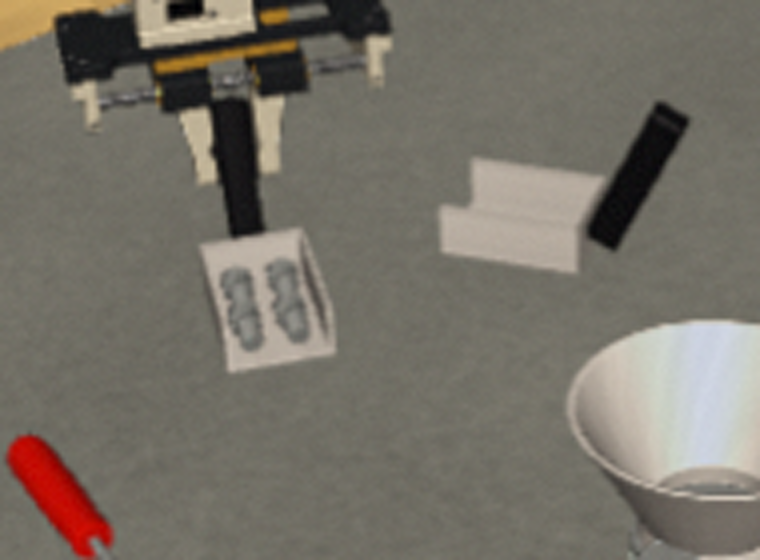

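The view shows the scoop held with the four bolts inside, apparently level. I'll lift further and check the tilt with the wrist camera.

```bash
python3 -m jog '{"fingers":[0,0,0,0,0],"dp":[[-5,0,0],[-12,0,0],[-20,0,0],[-30,0,0],[-30,0,0]],"twist":[0,0,0,0,0]}' 60
python3 - <<'E'
from h import *
s,p,Rm=tool(); print(p,Rm.T@s['moment'],s['contact_force'])
c=cap('wrist','w2'); cv2.imwrite('pics/w2c.png',c['frame'][:,:,::-1])
# scoop frame in tool: grip at tool x -2mm ; tilt t nose-down
for t in (0,10,20,50):
    a=np.radians(t)
    def P(x,y,z): 
        dx,dz=x+.083,z-.077; X=dx*np.cos(a)+dz*np.sin(a); Z=-dx*np.sin(a)+dz*np.cos(a)
        return p+Rm@np.array([-.002-Z,-y*np.sign(-1),X])
    print(t,proj(c,[P(.045,.032,.003),P(.045,-.032,.003),P(-.045,.032,.034),P(-.045,-.032,.034)]).round().tolist())
E
```

```text
time_s: 7.25
tcp_pos: [0.496, -0.3649, 0.1142]
eef_rot: [-114.6, 89.9, -50.5]
contact_force: [1.6, 0.5, -3.7]
gripper_width: 0.0196
[ 0.49601928 -0.36485607  0.11420202] [-0.02230275  0.07255398 -0.20628758] [ 1.55741049  0.46169523 -3.68801746]
0 [[317.0, 359.0], [247.0, 359.0], [327.0, 295.0], [237.0, 295.0]]
10 [[315.0, 330.0], [248.0, 330.0], [326.0, 281.0], [238.0, 281.0]]
20 [[314.0, 303.0], [250.0, 303.0], [326.0, 267.0], [238.0, 267.0]]
50 [[313.0, 227.0], [250.0, 227.0], [327.0, 227.0], [237.0, 227.0]]
```

View pics/w2c.png

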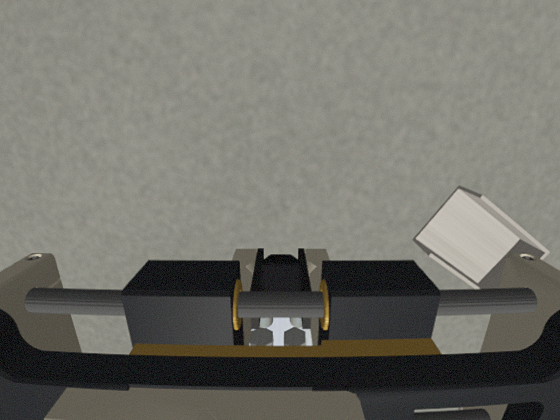

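```bash
python3 -m jog '{"fingers":[0,0,0,0,0],"dp":[[-15,0,0],[-40,0,0],[-65,0,0],[-90,0,0],[-110,0,0]],"twist":[0,0,0,0,0]}' 60
python3 -m jog '{"fingers":[0,0,0,0,0],"dp":[[-25,0,0],[-50,0,0],[-75,0,0],[-90,0,0],[-96,0,0]],"twist":[0,0,0,0,0]}' 60
python3 -m jog '{"fingers":[0,0,0,0,0],"dp":[[0,3,8],[0,9,23],[0,16,40],[0,25,62],[0,34,86]],"twist":[0,0,0,0,0]}' 60
python3 -m jog '{"fingers":[0,0,0,0,0],"dp":[[0,9,23],[0,18,46],[0,27,69],[0,36,92],[0,45,115]],"twist":[0,0,0,0,0]}' 60
python3 - <<'E'
from h import *
s,p,Rm=tool(); print(p,Rm.round(3).tolist(),s['joints'].round(1))
print((Rm.T@(np.array([.527,.037,.32])-p)*1e3).round())
E
```

```text
time_s: 7.8
tcp_pos: [0.4955, -0.3645, 0.2246]
eef_rot: [-111.3, 89.9, -47.2]
contact_force: [0.8, -0.0, -4.1]
gripper_width: 0.0195
time_s: 8.3
tcp_pos: [0.4957, -0.3645, 0.3222]
eef_rot: [-97.3, 89.8, -33.3]
contact_force: [0.7, -0.5, -3.4]
gripper_width: 0.0195
time_s: 8.8
tcp_pos: [0.5021, -0.2703, 0.3205]
eef_rot: [-109.4, 89.9, -45.4]
contact_force: [0.3, 1.3, -4.4]
gripper_width: 0.0201
time_s: 9.3
tcp_pos: [0.511, -0.145, 0.319]
eef_rot: [165.6, 89.9, -130.3]
contact_force: [0.7, -0.4, -4.3]
gripper_width: 0.0201
[ 0.51095964 -0.14499839  0.31900029] [[-0.001, -0.899, 0.437], [-0.001, 0.437, 0.899], [-1.0, 0.0, -0.001]] [  5.4   4.5 -10.3   0.  -75.2 -31.3]
[ -1.  65. 171.]
```

```bash
python3 -m jog '{"fingers":[0,0,0,0,0],"dp":[[-1,9,23],[-1,18,46],[-1,27,69],[-1,35,92],[-1,44,115]],"twist":[0,0,0,0,0]}' 60
python3 -m jog '{"fingers":[0,0,0,0,0],"dp":[[0,7,19],[0,13,35],[0,18,48],[0,21,55],[0,21,56]],"twist":[0,0,0,0,0]}' 60
python3 - <<'E'
from h import *
s,p,Rm=tool(); print(p,Rm.T@s['moment'],s['contact_force'])
c=cap('scene','s2'); t=cap('top','t2')
cv2.imwrite('pics/st2.png',np.hstack([cv2.resize(c['frame'][80:380,200:450,::-1],(400,480)),cv2.resize(t['frame'][100:340,120:320,::-1],(400,480))]))
E
```

```text
time_s: 9.8
tcp_pos: [0.5205, -0.0204, 0.3186]
eef_rot: [134.2, 89.8, -161.7]
contact_force: [0.1, -0.4, -3.4]
gripper_width: 0.0196
time_s: 10.3
tcp_pos: [0.5256, 0.04, 0.3181]
eef_rot: [132.8, 89.8, -163.0]
contact_force: [0.4, 0.9, -3.6]
gripper_width: 0.0196
[0.52562345 0.04003349 0.31811118] [ 0.00690499  0.13988091 -0.1002181 ] [ 0.4405545   0.88566606 -3.64198271]
```

View pics/st2.png

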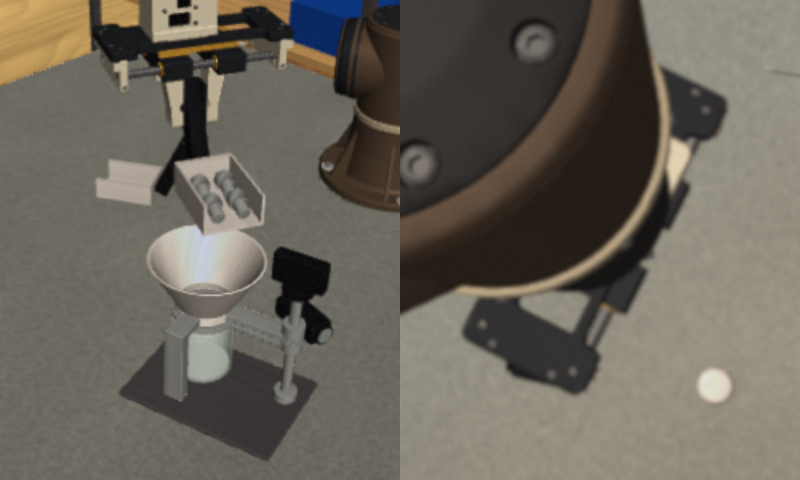

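```bash
cat > d.py <<'E'
from h import *
import sys
a=load('s2')['frame'].astype(int); c=cap('scene',sys.argv[1]); b=c['frame'].astype(int); s=r.get_state()
print(sys.argv[1],'diff',np.abs(a-b)[80:260,280:380].mean().round(2),s['contact_force'].round(2),s['tcp_pos'].round(4),s['gripper_width'])
E
for f in 1; do
python3 -m jog '{"fingers":[0,0,0,0,0],"dp":[[0,0,0],[0,0,0],[0,0,0],[0,0,0],[0,0,0]],"twist":[0,0,0,0,0]}' 25 >/dev/null; python3 d.py f25
python3 -m jog '{"fingers":[0,0,0,0,0],"dp":[[0,0,0],[0,0,0],[0,0,0],[0,0,0],[0,0,0]],"twist":[0,0,0,0,0]}' 16 >/dev/null; python3 d.py f16
python3 -m jog '{"fingers":[0,0,0,0,0],"dp":[[0,0,0],[0,0,0],[0,0,0],[0,0,0],[0,0,0]],"twist":[0,0,0,0,0]}' 12 >/dev/null; python3 d.py f12
done
```

```text
f25 diff 4.25 [-0.3   0.46 -4.44] [0.5258 0.0389 0.3184] 0.020464074380058737
f16 diff 3.89 [-1.53  0.71 -3.8 ] [0.5258 0.0389 0.3183] 0.019833259023361832
f12 diff 8.28 [ 0.46 -0.2  -3.56] [0.5258 0.039  0.3184] 0.01997482063142342
```

```bash
python3 -m jog '{"fingers":[0,0,0,0,0],"dp":[[0,0,0],[0,0,0],[0,0,0],[0,0,0],[0,0,0]],"twist":[0,0,0,0,0]}' 12 >/dev/null; python3 d.py f12b
python3 -m jog '{"fingers":[0,0,0,0,0],"dp":[[0,0,0],[0,0,0],[0,0,0],[0,0,0],[0,0,0]],"twist":[0,0,0,0,0]}' 11 >/dev/null; python3 d.py f11
python3 - <<'E'
from h import *
cv2.imwrite('pics/v3.png',np.hstack([cv2.resize(load(n)['frame'][100:270,270:390,::-1],(390,552)) for n in('f12','f11')]))
E
```

```text
f12b diff 8.3 [ 0.15  0.13 -4.09] [0.5258 0.039  0.3184] 0.020021235557386764
f11 diff 8.3 [-0.43 -0.04 -4.09] [0.5259 0.039  0.3184] 0.019828075974609376
```

View pics/v3.png

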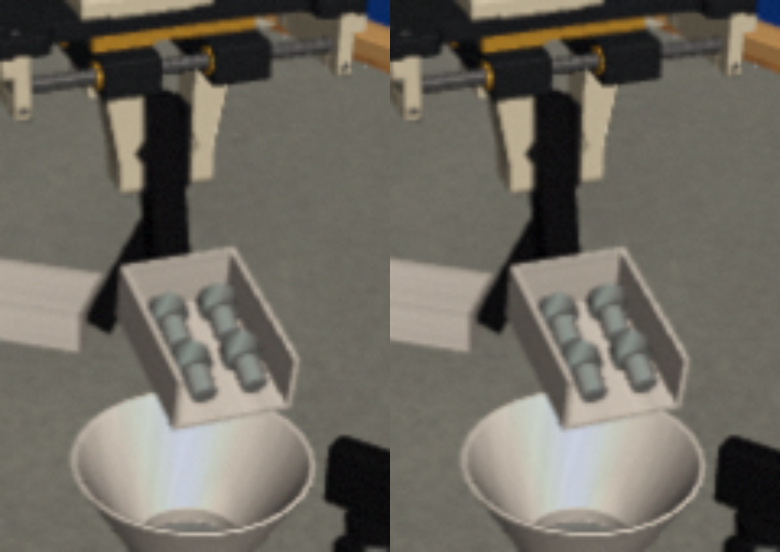

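The scoop has tilted roughly 15° nose-down and holds there, with the bolts still in. I'll keep loosening.

```bash
python3 -m jog '{"fingers":[0,0,0,0,0],"dp":[[0,0,0],[0,0,0],[0,0,0],[0,0,0],[0,0,0]],"twist":[0,0,0,0,0]}' 9.5 >/dev/null; python3 d.py f95
python3 -m jog '{"fingers":[0,0,0,0,0],"dp":[[0,0,0],[0,0,0],[0,0,0],[0,0,0],[0,0,0]],"twist":[0,0,0,0,0]}' 8 >/dev/null; python3 d.py f8
python3 -m jog '{"fingers":[0,0,0,0,0],"dp":[[0,0,0],[0,0,0],[0,0,0],[0,0,0],[0,0,0]],"twist":[0,0,0,0,0]}' 7 >/dev/null; python3 d.py f7

```

```text
f95 diff 9.63 [-0.06 -0.19 -3.75] [0.5259 0.039  0.3184] 0.019806747576360383
f8 diff 9.65 [ 0.11  0.07 -3.77] [0.5259 0.039  0.3184] 0.019714503241587085
f7 diff 10.91 [-0.08  0.3  -2.84] [0.5259 0.039  0.3184] 0.02001110521335971
```

```bash
python3 -m jog '{"fingers":[0,0,0,0,0],"dp":[[0,0,0],[0,0,0],[0,0,0],[0,0,0],[0,0,0]],"twist":[0,0,0,0,0]}' 6 >/dev/null; python3 d.py f6
python3 -m jog '{"fingers":[0,0,0,0,0],"dp":[[0,0,0],[0,0,0],[0,0,0],[0,0,0],[0,0,0]],"twist":[0,0,0,0,0]}' 5 >/dev/null; python3 d.py f5
python3 - <<'E'
from h import *
cv2.imwrite('pics/v4.png',np.hstack([cv2.resize(load(n)['frame'][100:270,270:390,::-1],(390,552)) for n in('f7','f5')]))
E
```

```text
f6 diff 10.9 [-0.64 -0.5  -3.63] [0.5259 0.039  0.3184] 0.02006024962924542
f5 diff 11.77 [-0.4  -0.67 -3.31] [0.5259 0.039  0.3184] 0.01984657885808483
```

View pics/v4.png

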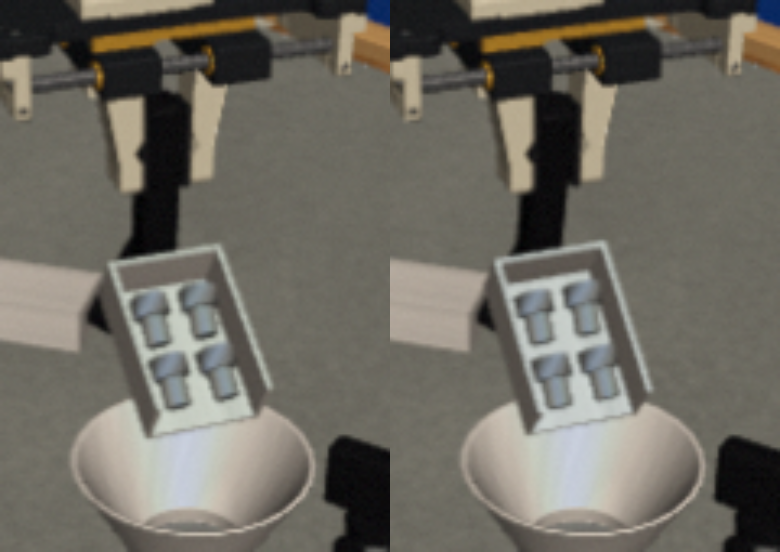

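The tilt is now about 35–40° and the bolts haven't slid. I'll move 20 mm forward, since the mouth has swung back, and loosen more.

```bash
python3 -m jog '{"fingers":[0,0,0,0,0],"dp":[[0,0,4],[0,0,9],[0,0,15],[0,0,19],[0,0,20]],"twist":[0,0,0,0,0]}' 5 >/dev/null; python3 d.py g5
python3 -m jog '{"fingers":[0,0,0,0,0],"dp":[[0,0,0],[0,0,0],[0,0,0],[0,0,0],[0,0,0]],"twist":[0,0,0,0,0]}' 4 >/dev/null; python3 d.py g4
python3 -m jog '{"fingers":[0,0,0,0,0],"dp":[[0,0,0],[0,0,0],[0,0,0],[0,0,0],[0,0,0]],"twist":[0,0,0,0,0]}' 3 >/dev/null; python3 d.py g3
python3 - <<'E'
from h import *
cv2.imwrite('pics/v5.png',np.hstack([cv2.resize(load(n)['frame'][100:270,270:390,::-1],(390,552)) for n in('g5','g3')]))
E
```

```text
g5 diff 25.1 [ 0.11 -0.3  -3.46] [0.5349 0.0575 0.3183] 0.020147266186247202
g4 diff 24.87 [-0.55 -0.02 -2.52] [0.5349 0.0574 0.3184] 0.020051847204237964
g3 diff 24.93 [-0.29  0.34 -1.94] [0.5349 0.0574 0.3184] 0.020377507929246863
```

View pics/v5.png

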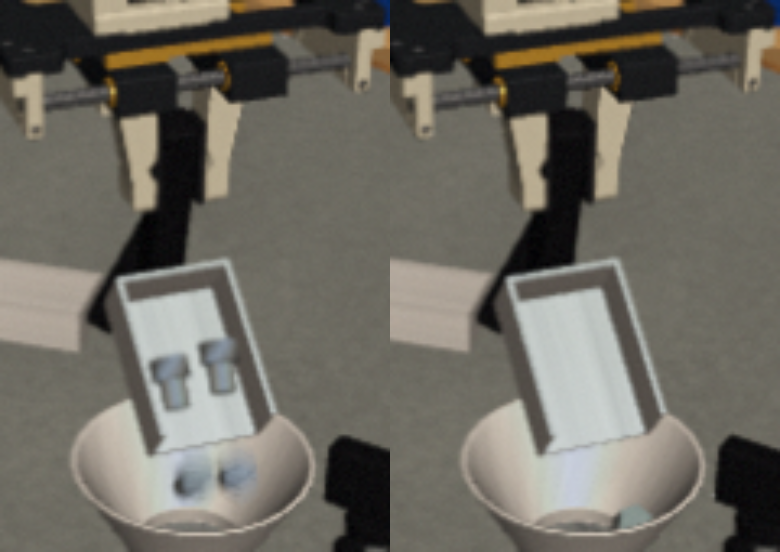

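Both frames are clear. In the left one, two bolts are falling and two sliding; in the right one the scoop is empty and one bolt shows on the cone. The mouth corners are at about (316,239) and (347,233) in the scene image. Next is the tilt.

```bash
python3 - <<'E'
from h import *
c=load('g3'); s,p,Rm=tool(); o,d=ray(c,(331.5,236.3)); n=Rm[:,1]; P=o+d*((p-o)@n)/(d@n)
g=p-Rm[:,0]*.002; v=Rm.T@(P-g); X,Z=v[2],-v[0]
print(P,X,Z,np.hypot(X,Z),'tilt',np.degrees(np.arctan2(-Z,X)-np.arctan2(.074,.128)))
print('dp to start',(Rm.T@(np.array([.496,-.365,.32])-p)*1e3).round(),s['joints'].round(1))
E
python3 -m jog '{"fingers":[0,0,0,0,0],"dp":[[0,0,0],[0,0,0],[0,0,0],[-10,0,0],[-30,0,0]],"twist":[0,0,0,0,0]}' 60
python3 -m jog '{"fingers":[0,0,0,0,0],"dp":[[-20,0,0],[-30,-5,-15],[-30,-12,-35],[-30,-20,-55],[-30,-28,-78]],"twist":[0,0,0,0,0]}' 60
```

```text
[0.55811068 0.10594295 0.18282415] 0.05408874844888479 -0.1374368787715898 0.14769728621489092 tilt 38.48443343275555
dp to start [  -1. -149. -397.] [ 27.    5.3  -9.5  -0.  -75.4 -52.9]
time_s: 18.05
tcp_pos: [0.5343, 0.0573, 0.3479]
eef_rot: [135.4, 89.7, -160.5]
contact_force: [-0.7, 0.0, -1.4]
gripper_width: 0.0194
time_s: 18.55
tcp_pos: [0.5254, -0.0262, 0.3786]
eef_rot: [135.9, 89.7, -159.9]
contact_force: [-0.6, 0.2, -2.4]
gripper_width: 0.0197
```

```bash
python3 -m jog '{"fingers":[0,0,0,0,0],"dp":[[0,-12,-24],[0,-24,-48],[0,-36,-72],[0,-49,-97],[0,-61,-121]],"twist":[0,0,0,0,0]}' 60
python3 -m jog '{"fingers":[0,0,0,0,0],"dp":[[0,-12,-24],[0,-24,-48],[0,-36,-72],[0,-49,-97],[0,-61,-121]],"twist":[0,0,0,0,0]}' 60
python3 -m jog '{"fingers":[0,0,0,0,0],"dp":[[25,0,0],[50,0,0],[75,0,0],[95,0,0],[110,0,0]],"twist":[0,0,0,0,0]}' 60
python3 -m jog '{"fingers":[0,0,0,0,0],"dp":[[25,0,0],[50,0,0],[70,0,0],[85,0,0],[93,0,0]],"twist":[0,0,0,0,0]}' 60
python3 -c "
from h import *
s,p,Rm=tool(); print(p,(Rm.T@(np.array([.529,-.297,.138])-p)*1e3).round())"
```

```text
time_s: 19.05
tcp_pos: [0.527, -0.1636, 0.3793]
eef_rot: [137.9, 89.7, -157.9]
contact_force: [1.1, -0.2, -2.1]
gripper_width: 0.0196
time_s: 19.55
tcp_pos: [0.5285, -0.3008, 0.3798]
eef_rot: [139.2, 89.7, -156.7]
contact_force: [0.6, -0.5, -3.1]
gripper_width: 0.0198
time_s: 20.05
tcp_pos: [0.5269, -0.3015, 0.2686]
eef_rot: [129.5, 89.6, -166.4]
contact_force: [-0.6, 0.3, -2.1]
gripper_width: 0.0197
time_s: 20.55
tcp_pos: [0.5254, -0.3021, 0.1743]
eef_rot: [123.1, 89.5, -172.8]
contact_force: [0.0, -0.1, -2.4]
gripper_width: 0.0197
[ 0.52540017 -0.30205626  0.1743159 ] [36. -1.  6.]
```

```bash
python3 -m jog '{"fingers":[0,0,0,0,0],"dp":[[12,0,2],[24,0,4],[30,0,6],[34,0,6],[34,0,6]],"twist":[0,0,0,0,0]}' 60
python3 -m jog '{"fingers":[0,0,0,0,0],"dp":[[0,0,0],[3,0,-4],[6,0,-9],[9,0,-14],[12,0,-20]],"twist":[0,0,0,0,0]}' 8
python3 -m jog '{"fingers":[0,0,0,0,0],"dp":[[3,0,-4],[6,0,-9],[9,0,-14],[12,0,-18],[15,0,-22]],"twist":[0,0,0,0,0]}' 8
python3 d.py p1
```

```text
time_s: 21.05
tcp_pos: [0.5277, -0.2965, 0.1399]
eef_rot: [121.9, 89.5, -174.0]
contact_force: [1.1, 0.7, -1.9]
gripper_width: 0.0199
time_s: 21.55
tcp_pos: [0.519, -0.3155, 0.1287]
eef_rot: [129.8, 89.6, -166.1]
contact_force: [-0.3, -1.4, 1.8]
gripper_width: 0.02
time_s: 22.05
tcp_pos: [0.5092, -0.3356, 0.1134]
eef_rot: [128.7, 89.6, -167.2]
contact_force: [-1.1, -0.8, 2.0]
gripper_width: 0.02
p1 diff 25.21 [-0.26 -1.71  0.97] [ 0.5088 -0.3359  0.1129] 0.02010029882319814
```

```bash
python3 -m jog '{"fingers":[0,0,0,0,0],"dp":[[4,0,-4],[8,0,-9],[12,0,-13],[17,0,-18],[22,0,-22]],"twist":[0,0,0,0,0]}' 8
python3 -m jog '{"fingers":[0,0,0,0,0],"dp":[[4,0,-3],[8,0,-6],[12,0,-9],[14,0,-10],[14,0,-10]],"twist":[0,0,0,0,0]}' 8
python3 -m jog '{"fingers":[0,0,0,0,0],"dp":[[1,0,0],[2,0,0],[3,0,0],[3,0,0],[3,0,0]],"twist":[0,0,0,0,0]}' 5
python3 d.py p2
```

```text
time_s: 22.6
tcp_pos: [0.4988, -0.3559, 0.0904]
eef_rot: [125.2, 89.5, -170.7]
contact_force: [0.8, 0.4, 0.5]
gripper_width: 0.0201
time_s: 23.1
tcp_pos: [0.4941, -0.3651, 0.0763]
eef_rot: [124.9, 89.5, -171.0]
contact_force: [0.4, -0.5, -1.3]
gripper_width: 0.02
time_s: 23.6
tcp_pos: [0.4939, -0.3655, 0.0742]
eef_rot: [130.7, 89.5, -165.2]
contact_force: [-2.7, -1.4, 5.5]
gripper_width: 0.0196
p2 diff 26.29 [-2.61 -2.42  6.08] [ 0.4939 -0.3655  0.0741] 0.020396851405722657
```

Force rose to 6 N, so the tray is flat on the worktop. I'll release, rise, and check the pose with the wrist and top cameras.

```bash
python3 -m jog '{"fingers":[0.3,0.5,0.7,0.9,1],"dp":[[0,0,0],[0,0,0],[0,0,0],[0,0,0],[0,0,0]],"twist":[0,0,0,0,0]}' 
python3 -m jog '{"fingers":[1,1,1,1,1],"dp":[[0,0,0],[0,0,0],[-15,0,0],[-40,0,0],[-80,0,0]],"twist":[0,0,0,0,0]}' 
python3 -m jog '{"fingers":[1,1,1,1,1],"dp":[[-40,0,0],[-80,0,0],[-110,0,0],[-130,0,0],[-130,0,0]],"twist":[0,0,0,0,0]}' 
python3 -m jog '{"fingers":[1,1,1,1,1],"dp":[[0,15,35],[0,30,70],[0,45,105],[0,60,140],[0,75,175]],"twist":[0,0,0,0,0]}' 
python3 - <<'E'
from h import *
s,p,Rm=tool(); print(p,Rm.round(3).tolist(),s['joints'].round(1))
c=cap('scene','s4'); t=cap('top','t4')
cv2.imwrite('pics/st4.png',np.hstack([cv2.resize(c['frame'][130:350,150:420,::-1],(540,440)),cv2.resize(t['frame'][180:290,350:412,::-1],(248,440))]))
K=np.array([.528,.201,.19])
y=np.array([np.cos(np.radians(14.1)),np.sin(np.radians(14.1))]); a=Rm[:2,1]
print('twist',-np.degrees(np.arctan2(a[0]*y[1]-a[1]*y[0],a@y)), 'dp',Rm.T@(K-p)*1e3)
E
```

```text
time_s: 24.15
tcp_pos: [0.4939, -0.3654, 0.074]
eef_rot: [129.4, 89.5, -166.5]
contact_force: [1.0, 0.0, 0.2]
gripper_width: 0.0524
time_s: 24.65
tcp_pos: [0.4931, -0.3645, 0.1525]
eef_rot: [116.0, 89.2, -179.9]
contact_force: [0.5, 0.0, 0.8]
gripper_width: 0.0867
time_s: 25.15
tcp_pos: [0.4961, -0.3653, 0.2863]
eef_rot: [134.7, 89.5, -161.2]
contact_force: [0.1, 0.5, -0.1]
gripper_width: 0.0874
time_s: 25.65
tcp_pos: [0.5045, -0.1736, 0.285]
eef_rot: [131.8, 89.5, -164.2]
contact_force: [0.8, -0.1, -0.3]
gripper_width: 0.0876
[ 0.50450766 -0.17364214  0.28499518] [[-0.009, -0.899, 0.437], [-0.003, 0.437, 0.899], [-1.0, 0.007, -0.006]] [  2.2   6.  -13.1   0.1 -71.4 -28.1]
twist 139.9741025521614 dp [ 93.84208875 142.01260047 347.79130483]
```

View pics/st4.png

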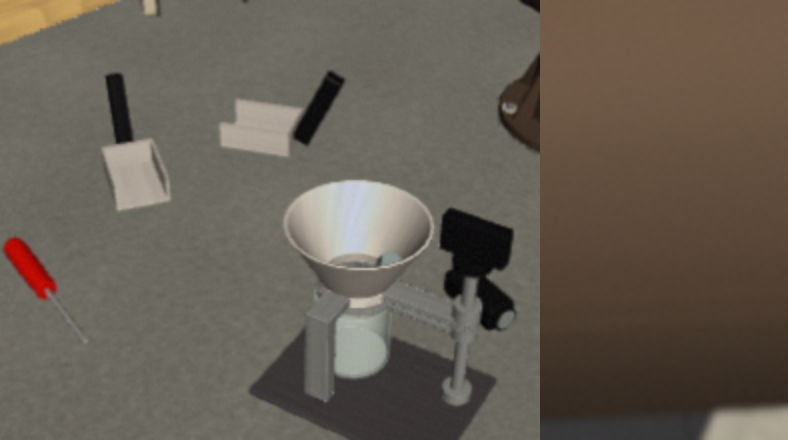

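The scoop stands level and empty, the funnel holds the bolts with one visible on the cone, and the jar is in place. Next is the knob. I'll fly just past it so the wrist camera sees it.

```bash
python3 -m jog '{"fingers":[1,1,1,1,1],"dp":[[0,20,42],[0,41,84],[0,62,127],[0,82,170],[0,103,212]],"twist":[0,0,0,0,0]}' 
python3 -m jog '{"fingers":[1,1,1,1,1],"dp":[[0,20,42],[0,41,84],[0,62,127],[0,82,170],[0,103,212]],"twist":[0,0,0,0,0]}' 
python3 -m jog '{"fingers":[1,1,1,1,1],"dp":[[0,0,0],[0,0,0],[0,0,0],[0,0,0],[0,0,0]],"twist":[-8.5,-17,-25.5,-34,-40]}' 
python3 - <<'E'
from h import *
s,p,Rm=tool(); print(p,Rm.round(3).tolist(),s['joints'].round(1))
c=cap('wrist','w5'); g=c['frame'].max(2)
q=proj(c,[[.528,.201,.208]])[0]; print('pred',q)
x,y=q.round().astype(int); m=np.zeros(g.shape,np.uint8); m[max(0,y-70):min(y+70,245),max(0,x-50):x+50]=(g<50)[max(0,y-70):min(y+70,245),max(0,x-50):x+50]
for k in cv2.findContours(m,0,1)[0]:
    if cv2.contourArea(k)>100: print(cv2.contourArea(k),cv2.minAreaRect(k),onz(c,cv2.minAreaRect(k)[0],.208))
vs=np.nonzero(m.any(1))[0]
for v in vs[::8]: 
    xs=np.nonzero(m[v])[0]; print(v,xs.min(),xs.max(),onz(c,((xs.min()+xs.max())/2,v),.208)[:2].round(4))
E
```

```text
time_s: 26.25
tcp_pos: [0.5036, 0.0654, 0.2845]
eef_rot: [129.1, 89.5, -166.6]
contact_force: [1.6, 0.5, 0.3]
gripper_width: 0.0875
time_s: 26.75
tcp_pos: [0.5027, 0.3026, 0.2834]
eef_rot: [131.5, 89.5, -164.2]
contact_force: [1.0, -0.3, 0.6]
gripper_width: 0.0875
time_s: 27.25
tcp_pos: [0.5027, 0.3022, 0.2825]
eef_rot: [94.3, 89.4, -161.1]
contact_force: [0.4, 0.7, 0.6]
gripper_width: 0.0874
[0.50270852 0.30224386 0.28251081] [[-0.01, -0.968, -0.252], [-0.003, -0.252, 0.968], [-1.0, 0.01, -0.001]] [ 49.9  11.3  -6.8  -0.3 -72.4 -35.2]
pred [280.7447021   85.12186406]
2435.5 ((279.0, 84.5), (91.0, 42.0), 90.0) [0.52924257 0.20091216 0.208     ]
39 275 283 [0.5363 0.1736]
47 271 291 [0.5338 0.1779]
55 270 291 [0.5329 0.1828]
63 270 291 [0.5317 0.1875]
71 267 292 [0.5311 0.1925]
79 261 298 [0.5298 0.1974]
87 259 300 [0.5285 0.2024]
95 259 300 [0.5272 0.2074]
103 263 297 [0.5256 0.2124]
111 269 290 [0.5246 0.2176]
119 269 289 [0.5236 0.2228]
127 270 289 [0.5219 0.228 ]
```

The knob's bar is at (0.5287, 0.2012), within 1 mm of the first estimate, and is aligned with the tool. Descending to grip it.

```bash
python3 -m jog '{"fingers":[1,1,1,1,1],"dp":[[0,0,-35],[0,0,-75],[0,0,-104],[10,0,-104],[30,0,-104]],"twist":[0,0,0,0,0]}' 
python3 -m jog '{"fingers":[0.6,0.6,0.4,0.4,0.4],"dp":[[20,0,0],[40,0,0],[53,0,0],[59,0,0],[59,0,0]],"twist":[0,0,0,0,0]}' 30
python3 -m jog '{"fingers":[0.1,0,0,0,0],"dp":[[0,0,0],[0,0,0],[0,0,0],[0,0,0],[0,0,0]],"twist":[0,0,0,0,0]}' 40
python3 -m jog '{"fingers":[0,0,0,0,0],"dp":[[0,0,0],[0,0,0],[0,0,0],[0,0,0],[0,0,0]],"twist":[0,0,0,0,0]}' 40
python3 -c "
from h import *
s,p,Rm=tool(); print(p,Rm.round(3).tolist(),s['joints'].round(1),s['moment'])"
```

```text
time_s: 27.8
tcp_pos: [0.5301, 0.2009, 0.2532]
eef_rot: [88.9, 89.6, -166.5]
contact_force: [-0.4, -0.1, -0.3]
gripper_width: 0.0873
time_s: 28.3
tcp_pos: [0.5294, 0.2007, 0.1934]
eef_rot: [93.2, 89.5, -162.1]
contact_force: [0.4, -0.4, 0.5]
gripper_width: 0.0533
time_s: 28.8
tcp_pos: [0.5282, 0.2002, 0.1937]
eef_rot: [93.5, 89.4, -161.9]
contact_force: [-6.6, -1.5, 1.9]
gripper_width: 0.0162
time_s: 29.3
tcp_pos: [0.5282, 0.2002, 0.1937]
eef_rot: [93.4, 89.4, -162.0]
contact_force: [-2.0, -0.6, 0.2]
gripper_width: 0.0155
[0.52817387 0.20023589 0.19372083] [[-0.011, -0.968, -0.252], [-0.004, -0.252, 0.968], [-1.0, 0.011, -0.001]] [ 40.4  12.8 -16.9  -0.3 -60.9 -25.7] [ 0.10993872  0.16866313 -0.00862063]
```

```bash
python3 -m jog '{"fingers":[0,0,0,0,0],"dp":[[0,0,0],[0,0,0],[0,0,0],[0,0,0],[0,0,0]],"twist":[5,10,15,20,25]}' 40
python3 -c "
from h import *
s,p,Rm=tool(); print(s['joints'].round(1),s['moment'])"
python3 -m jog '{"fingers":[0,0,0,0,0],"dp":[[0,0,0],[0,0,0],[0,0,0],[0,0,0],[0,0,0]],"twist":[4,8,12,16,19]}' 40
python3 -c "
from h import *
s,p,Rm=tool(); print(p,Rm.round(3).tolist(),s['joints'].round(1),s['moment']);a=Rm[:2,1];print('turned',14.1+180-np.degrees(np.arctan2(a[1],a[0]))%360)"
```

```text
time_s: 29.8
tcp_pos: [0.5271, 0.2002, 0.1937]
eef_rot: [117.4, 89.2, -163.2]
contact_force: [-8.2, 0.7, 3.7]
gripper_width: 0.0162
[ 40.5  12.8 -16.9  -0.3 -61.  -50.9] [0.60396873 2.17633721 0.20993254]
time_s: 30.3
tcp_pos: [0.5263, 0.2005, 0.1937]
eef_rot: [133.9, 89.2, -165.8]
contact_force: [-7.3, 1.8, 2.1]
gripper_width: 0.0157
[0.52632658 0.20045907 0.19370535] [[-0.014, -0.868, 0.496], [-0.003, 0.496, 0.868], [-1.0, 0.01, -0.01]] [ 40.5  12.8 -16.9  -0.4 -61.  -70. ] [0.98544199 1.87455788 0.2373573 ]
turned 43.81757162528089
```

```bash
python3 -m jog '{"fingers":[0,0,0,0,0],"dp":[[0,-1,0.5],[0,-2,1],[0,-2,1],[0,-2,1],[0,-2,1]],"twist":[1,2,3,4,4]}' 40
python3 -m jog '{"fingers":[0,0,0,0,0],"dp":[[0,0,0],[0,0,0],[0,0,0],[0,0,0],[0,0,0]],"twist":[1,1,1,1,1]}' 40
python3 - <<'E'
from h import *
s,p,Rm=tool(); print(p,s['moment'],s['contact_force']);a=Rm[:2,1];print('turned',14.1+180-np.degrees(np.arctan2(a[1],a[0]))%360)
c=cap('scene','k1'); cv2.imwrite('pics/k1c.png',cv2.resize(c['frame'][190:370,260:430,::-1],(566,600)))
E
```

```text
time_s: 30.8
tcp_pos: [0.5263, 0.2005, 0.1937]
eef_rot: [135.6, 89.0, -168.1]
contact_force: [-14.1, 2.5, 6.8]
gripper_width: 0.0157
time_s: 31.3
tcp_pos: [0.5261, 0.2006, 0.1937]
eef_rot: [136.0, 89.0, -168.7]
contact_force: [-4.6, 1.4, 1.9]
gripper_width: 0.0159
[0.52614271 0.20057504 0.19371508] [0.74706756 1.03235166 0.9756088 ] [-4.60711795  1.38080766  1.89097219]
turned 48.75124931016387
```

View pics/k1c.png

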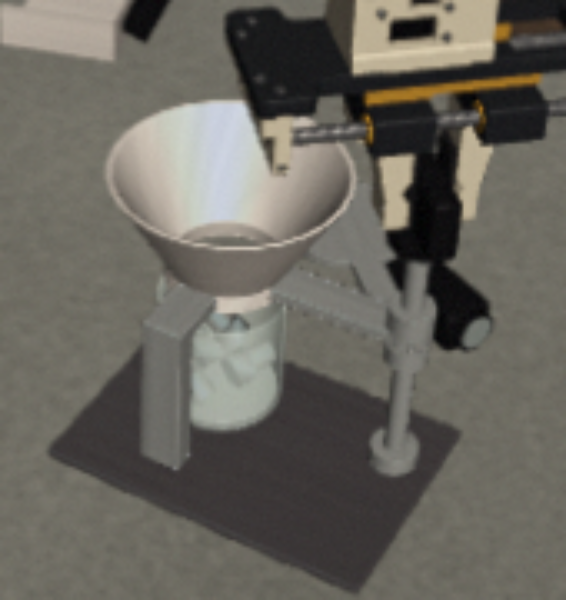

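The stop is reached: the moment jumped from 0.24 to 0.98 N m at about 48°. The shutter is clear and bolts show in the jar. A darker patch remains near the neck at about scene pixel (329,287), so I'll wait briefly and compare numerically.

```bash
python3 -m jog '{"fingers":[0,0,0,0,0],"dp":[[0,0,0],[0,0,0],[0,0,0],[0,0,0],[0,0,0]],"twist":[0,0,0,0,0]}' 40
python3 - <<'E'
from h import *
from scipy import ndimage
c=cap('scene','k2'); a=load('k1')['frame'].astype(int); b=c['frame'].astype(int); q=load('s4')['frame'].astype(int)
S=np.array([.555,.0949,0])
for z,n in((.092,'shutter'),(.095,'outlet'),(.082,'jar top'),(.04,'jar mid'),(.011,'jar floor')): print(n,proj(c,S+[0,0,z]).round(1))
print('k1-k2 diff jar',np.abs(a-b)[270:320,310:350].mean(), 'funnel',np.abs(a-b)[220:270,290:370].mean())
np.set_printoptions(linewidth=200)
print('after'); print(b[268:316:3,312:350:3].mean(2).astype(int)); print('before');print(q[268:316:3,312:350:3].mean(2).astype(int))
print('neck after');print(b[250:268:3,310:348:3].mean(2).astype(int));print('before');print(q[250:268:3,310:348:3].mean(2).astype(int))
s,p,Rm=tool(); print(s['moment'])
w=cap('wrist','wk2'); print('funnel neck in wrist px',proj(w,[S+[0,0,.1],S+[.03,0,.105],S+[0,.03,.105]]).round())
E
```

```text
time_s: 31.85
tcp_pos: [0.5262, 0.2006, 0.1937]
eef_rot: [135.9, 89.0, -168.7]
contact_force: [-5.3, 0.9, 1.3]
gripper_width: 0.0161
shutter [[326.5 272.7]]
outlet [[326.5 271.5]]
jar top [[326.3 276.9]]
jar mid [[325.5 293.6]]
jar floor [[325.  304.7]]
k1-k2 diff jar 1.366 funnel 1.3785833333333333
after
[[ 78  89  94  99  99 103 105 108 107 108 104  98  92]
 [ 70  85  92  99 102 108 108 107 105 104  99  88 118]
 [121  74  88 100 100 105 106 104 104 100  87 123 123]
 [121 117 109  98  99 104 104 103 110 168 130 127 123]
 [116 115 118 113 117 190 195 191 179 180 103 111 107]
 [117 119 114 108 140 195 187 171 142 125 107 137 105]
 [117 117 116 108 140 148 117  96 134 128 128 125 108]
 [122 123 109 145 127 118 155 145 164 145 121 120 106]
 [107  89 147 162 162 161 171 168 154 147 115 112 104]
 [110  89 138 166 171 167 153 159 168 168 133 108 104]
 [108  87 143 141 157 146 174 172 173 161 109  87  93]
 [107  89 146 165 168 152 152 168 167 164 116  69  57]
 [108  85 161 163 167 169 145 154 167 162 151  60  57]
 [107  90 152 174 163 167 169 169 166 160 148  55  56]
 [107  88 146 165 168 1
[... 1054 characters left out ...]
5 203 207 209 208 202 201 193 180 163 147]
 [167 187 193 201 205 199 191 198 200 190 174 154 137]
 [151 180 162 149 157 161 160 157 145 136 161 143 123]
 [ 89 127 169 114 110 101 101 102 107 116 112 115 188]
 [ 78  85  92  95 104 117 115 113 113 119 104 104 102]]
before
[[177 190 192 198 204 206 203 198 194 189 179 165 154]
 [173 187 189 198 206 206 203 195 196 188 175 156 146]
 [163 182 189 198 200 191 187 192 195 187 169 143 139]
 [148 177 157 147 151 158 155 152 140 129  70 142 143]
 [ 86 125 166 118 115 109  94 101 110 100 101 124 181]
 [ 73  85  88  90  99 112 111 111 109 117 103 101  97]]
[0.57941948 0.9033362  1.00671518]
funnel neck in wrist px [[172. 136.]
 [141. 159.]
 [195. 168.]]
```

Nothing is moving any more. The dark pixel is a bolt seen directly through the jar's open mouth. I'll let the knob return in the grip, release it, and compare the funnel interior with the first top picture.

```bash
python3 -m jog '{"fingers":[0,0,0,0,0],"dp":[[0,0,0],[0,0,0],[0,0,0],[0,0,0],[0,0,0]],"twist":[-5,-10,-15,-20,-26]}' 40
python3 -m jog '{"fingers":[0,0,0,0,0],"dp":[[0,0,0],[0,0,0],[0,0,0],[0,0,0],[0,0,0]],"twist":[-5,-10,-15,-20,-22]}' 40
python3 -c "
from h import *
s,p,Rm=tool(); print(p,s['moment']);a=Rm[:2,1];print('turned',14.1+180-np.degrees(np.arctan2(a[1],a[0]))%360)"
python3 -m jog '{"fingers":[0.3,0.5,0.7,0.9,1],"dp":[[0,0,0],[0,0,0],[0,0,0],[0,0,0],[0,0,0]],"twist":[0,0,0,0,0]}'
python3 -m jog '{"fingers":[1,1,1,1,1],"dp":[[0,0,0],[0,0,0],[-20,0,0],[-50,0,0],[-90,0,0]],"twist":[0,0,0,0,0]}'
python3 -m jog '{"fingers":[1,1,1,1,1],"dp":[[0,0,40],[0,0,80],[0,0,130],[0,0,180],[0,0,230]],"twist":[0,0,0,0,0]}'
python3 -m jog '{"fingers":[1,1,1,1,1],"dp":[[0,0,40],[0,0,80],[0,0,120],[0,0,120],[0,0,120]],"twist":[0,0,0,0,0]}'
python3 - <<'E'
from h import *
c=cap('scene','e1'); t=cap('top','te'); t0=load('top0')['frame'].astype(int); d=np.abs(t['frame'].astype(int)-t0).max(2)
def D(n,y0,y1,x0,x1): print(n,'mean',d[y0:y1,x0:x1].mean().round(1),'n>35',(d[y0:y1,x0:x1]>35).sum())
D('funnel',165,250,165,245);D('knob',205,240,115,160);D('screwdriver',125,160,300,392);D('light',268,298,168,220);D('cap',280,305,265,290);D('decoy',290,355,345,412);D('scoop',200,258,365,460)
np.set_printoptions(linewidth=200); print(t['frame'][190:236:3,186:236:3].mean(2).astype(int)); print(t0[190:236:3,186:236:3].mean(2).astype(int))
E
```

```text
time_s: 32.45
tcp_pos: [0.5271, 0.2003, 0.1937]
eef_rot: [111.6, 89.0, -166.9]
contact_force: [1.4, -1.8, -2.3]
gripper_width: 0.0159
time_s: 32.95
tcp_pos: [0.5281, 0.2003, 0.1937]
eef_rot: [89.4, 89.1, -167.0]
contact_force: [0.6, 0.3, -2.0]
gripper_width: 0.0159
[0.52808075 0.20029125 0.19371343] [ 0.07181948 -1.1990818   0.02483609]
turned 0.5159158929448324
time_s: 33.45
tcp_pos: [0.5281, 0.2003, 0.1938]
eef_rot: [89.3, 89.1, -167.1]
contact_force: [-0.3, 0.3, -0.5]
gripper_width: 0.0504
time_s: 33.95
tcp_pos: [0.5286, 0.2001, 0.2832]
eef_rot: [93.1, 89.0, -163.3]
contact_force: [1.6, 0.1, 0.1]
gripper_width: 0.0864
time_s: 34.45
tcp_pos: [0.474, 0.4255, 0.2833]
eef_rot: [92.2, 89.0, -164.3]
contact_force: [1.7, 0.4, 0.6]
gripper_width: 0.087
time_s: 34.95
tcp_pos: [0.4452, 0.5429, 0.2822]
eef_rot: [95.6, 88.9, -160.7]
contact_force: [1.1, -0.3, -0.6]
gripper_width: 0.0874
funnel mean 1.2 n>35 0
knob mean 1.6 n>35 0
screwdriver mean 1.3 n>35 0
light mean 1.5 n>35 0
cap mean 1.1 n>35 0
decoy mean 1.3 n>35 0
scoop mean 10.6 n>35 639
[[ 73  76  76  75  75  76  76  77  82  89  97 10
[... 1525 characters left out ...]
 73 115 121 120 120 119 120 121 123 124 124 147 150 150 151]
 [ 71  69  74 118 120 121 123 123 122 123 122 121 121 149 155 155 155]
 [ 69  71  74 120 123 121 120 119 120 120 122 122 124 156 157 160 158]
 [ 71  73  74 110 120 119 122 121 121 123 122 122 133 162 159 159 161]
 [ 77  79  80  91 120 121 120 121 121 122 121 123 153 162 161 159 162]
 [ 85  85  88  91 102 118 120 121 121 121 126 150 161 162 161 159 164]
 [ 90  91  94 100 106 112 120 124 130 139 151 156 160 163 161 161 159]
 [ 95  97 102 106 112 119 124 132 142 150 151 158 160 162 160 166 120]
 [101 103 109 111 118 123 131 134 141 146 152 158 158 162 163 142  93]
 [105 107 113 116 122 127 134 139 143 148 153 156 158 166 146 108 109]]
```

The funnel is empty, and the knob, shutter and bystanders match the first picture. One last check for stray bolts and jar movement, then hand in.

```bash
python3 - <<'E'
from h import *
for a,b in(('top0','te'),('scene0','e1')):
    d=(np.abs(load(a)['frame'].astype(int)-load(b)['frame'].astype(int)).max(2)>30).astype(np.uint8)
    n,l,st,ce=cv2.connectedComponentsWithStats(cv2.morphologyEx(d,cv2.MORPH_CLOSE,np.ones((5,5))))
    print(b,[st[i].tolist() for i in range(1,n) if st[i,4]>12])
s=r.get_state(); print(s['time_s'],s['contact_force'].round(1))
r.close_job()
E
```

```text
te [[370, 207, 47, 44, 844], [414, 234, 41, 20, 172]]
e1 [[461, 0, 53, 87, 961], [477, 35, 83, 109, 1748], [518, 43, 7, 10, 32], [509, 54, 11, 21, 52], [492, 78, 15, 23, 82], [406, 98, 24, 51, 300], [424, 101, 36, 51, 655], [425, 149, 8, 7, 30], [202, 168, 15, 35, 93], [200, 199, 35, 37, 668]]
35.05 [ 0.5 -0.1 -0.1]
the job is handed in; nothing more can be done
```

The job is handed in at 35 s of the 72 s allowed.

**What I did:**
1. I gripped the scoop by its handle and carried it level over the funnel.
2. I eased the grip force until the scoop swung nose-down about 38° between the pads. All four bolts slid into the funnel.
3. I set the scoop's front edge on the worktop and pivoted it flat near where it started, then released it.
4. I turned the knob clockwise to its stop. The tool turned about 48°, and the moment jumped from 0.24 to about 1.0 N m. I let the knob turn back while still gripped, then released it.

**Last checks:**
- **Funnel, knob and shutter:** the final top picture shows the funnel empty, and all three match the first picture.
- **Bystanders:** the screwdriver, light and stem cap are unmoved.
- **Scoop:** in the picture taken after release it stands level and empty, well clear of the stand.
- **Stray bolts and jar:** outside the scoop and arm, nothing changed in either view. That means no bolts on the worktop, and the jar is still standing in place.

**What I could not confirm directly:** I could not count all four bolts in the jar. Several show through the glass; that all four are there follows from the empty scoop, the empty funnel and no strays. I also viewed 12 pictures, two over the budget of 10.

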